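# Find the loose clamp bolt and hold its cover up

### The job

One of the three bolts on the green clamp press is loose: tap the bolt heads gently from above until you find the one that sinks, pushing it right down. Then lift that bolt's white cover by its blue tab to about 40 degrees or more, and finish while still holding it up with the gripper, so that a colleague can get at the bolt. Keep the other two covers shut, do not open any cover before its bolt has sunk, and leave the bottle, beaker and tube rack where they are.

Things in the scene. Friction and masses are not known exactly. Their poses are not given: they have to be found in the camera images.
- press: green clamp press fixed to the bench, 90 mm deep (x), 394 mm wide (y, with its white end clamps), its green top 60 mm above the bench; origin on the bench surface under the middle bolt; x points away from the robot (turned a little left or right), y to the press's left, z up. The three bolts stand at y = +120 mm (left), 0 and -120 mm (right), x = 0. The body reaches from x = -60 to +30 mm
- bolt_left_top (a point): centre of the flat top of the left steel bolt's hexagonal head (20 mm across). The head sticks up through the window of its white cover; at the start its top is 78 mm above the bench and 12 mm above the cover. All three bolts look alike. It moves with the head
- bolt_left (a joint): how far the left bolt has sunk, m: 0 at the start, never rises again. A tight bolt gives less than 2 mm under a tap. The loose bolt slides down under about 3 N to its stop at 0.008 and stays down
- cover_left_tab (a point): centre of the blue lift tab of the left white cover: a block 14 mm wide (y), 40 long (x), 26 high; axes as the press while shut. Centre 94 mm beyond the hinge line and 10 mm above it (shut: 54 mm beyond the bolt, 74 above the bench). Its outer 33 mm overhang with only the bench beneath: pinch it there from above across its 14 mm. Moves with the cover
- cover_left_hinge (a point): middle of the left cover's hinge line, fixed, 63.5 mm above the bench on the robot's side of the bolt (40 mm from it); the hinge line runs along the press's y, so the far end with the tab swings up and back towards the robot
- cover_left (a joint): opening angle of the left cover, rad: 0 shut (flat), grows as the tab rises, up to 1.3. Cover plate 75 x 50 x 5 mm, about 0.12 kg, lightly sprung: it falls shut by itself if let go (about 2 N at the tab holds it up)
- bolt_middle_top (a point): centre of the flat top of the middle steel bolt's hexagonal head (20 mm across). The head sticks up through the window of its white cover; at the start its top is 78 mm above the bench and 12 mm above the cover. All three bolts look alike. It moves with the head
- bolt_middle (a joint): how far the middle bolt has sunk, m: 0 at the start, never rises again. A tight bolt gives less than 2 mm under a tap. The loose bolt slides down under about 3 N to its stop at 0.008 and stays down
- cover_middle_tab (a point): centre of the blue lift tab of the middle white cover: a block 14 mm wide (y), 40 long (x), 26 high; axes as the press while shut. Centre 94 mm beyond the hinge line and 10 mm above it (shut: 54 mm beyond the bolt, 74 above the bench). Its outer 33 mm overhang with only the bench beneath: pinch it there from above across its 14 mm. Moves with the cover
- cover_middle_hinge (a point): middle of the middle cover's hinge line, fixed, 63.5 mm above the bench on the robot's side of the bolt (40 mm from it); the hinge line runs along the press's y, so the far end with the tab swings up and back towards the robot
- cover_middle (a joint): opening angle of the middle cover, rad: 0 shut (flat), grows as the tab rises, up to 1.3. Cover plate 75 x 50 x 5 mm, about 0.12 kg, lightly sprung: it falls shut by itself if let go (about 2 N at the tab holds it up)
- bolt_right_top (a point): centre of the flat top of the right steel bolt's hexagonal head (20 mm across). The head sticks up through the window of its white cover; at the start its top is 78 mm above the bench and 12 mm above the cover. All three bolts look alike. It moves with the head
- bolt_right (a joint): how far the right bolt has sunk, m: 0 at the start, never rises again. A tight bolt gives less than 2 mm under a tap. The loose bolt slides down under about 3 N to its stop at 0.008 and stays down
- cover_right_tab (a point): centre of the blue lift tab of the right white cover: a block 14 mm wide (y), 40 long (x), 26 high; axes as the press while shut. Centre 94 mm beyond the hinge line and 10 mm above it (shut: 54 mm beyond the bolt, 74 above the bench). Its outer 33 mm overhang with only the bench beneath: pinch it there from above across its 14 mm. Moves with the cover
- cover_right_hinge (a point): middle of the right cover's hinge line, fixed, 63.5 mm above the bench on the robot's side of the bolt (40 mm from it); the hinge line runs along the press's y, so the far end with the tab swings up and back towards the robot
- cover_right (a joint): opening angle of the right cover, rad: 0 shut (flat), grows as the tab rises, up to 1.3. Cover plate 75 x 50 x 5 mm, about 0.12 kg, lightly sprung: it falls shut by itself if let go (about 2 N at the tab holds it up)
- reagent_mid (a point): middle (half-way up) of a loose capped glass bottle, 60 mm across, 125 mm high, on the robot's left; leave alone
- beaker_mid (a point): middle (half-way up) of a loose empty glass beaker, 64 mm across, 75 mm high, beyond the press; leave alone
- rack_mid (a point): middle of a loose white tube rack 75 x 110 x 35 mm, on the robot's right; leave alone

How it is judged (in metres and radians):
On the way, in this order (a step that is already met when the one before it is completed fails the run):
1. the loose bolt has been found: tapped down by more than 5 mm (value of joint any of bolt_left, bolt_middle, bolt_right above 0.005 m), for 0.2 s.
2. the cover of the sunk bolt is lifted more than 0.55 rad (((value of joint bolt_left above 0.005 m and value of joint cover_left above 0.55 rad) or (value of joint bolt_middle above 0.005 m and value of joint cover_middle above 0.55 rad) or (value of joint bolt_right above 0.005 m and value of joint cover_right above 0.55 rad))), for 0.2 s.
At the end, for the whole second after the job is handed in: one bolt has sunk more than 5 mm, its cover is held still (under 0.15 rad/s) at more than 0.55 rad by the robot's fingers (contact over 0.3 N) and by nothing else, and the covers of the other two bolts are shut (under 0.15 rad) (((value of joint bolt_left above 0.005 m and value of joint cover_left above 0.55 rad and velocity of joint cover_left between -0.15 and 0.15 rad/s and contact force between the fingers and cover_left above 0.3 N and contact force between cover_left and reagent below 0.05 N and contact force between cover_left and beaker below 0.05 N and contact force between cover_left and rack below 0.05 N) or (value of joint bolt_middle above 0.005 m and value of joint cover_middle above 0.55 rad and velocity of joint cover_middle between -0.15 and 0.15 rad/s and contact force between the fingers and cover_middle above 0.3 N and contact force between cover_middle and reagent below 0.05 N and contact force between cover_middle and beaker below 0.05 N and contact force between cover_middle and rack below 0.05 N) or (value of joint bolt_right above 0.005 m and value of joint cover_right above 0.55 rad and velocity of joint cover_right between -0.15 and 0.15 rad/s and contact force between the fingers and cover_right above 0.3 N and contact force between cover_right and reagent below 0.05 N and contact force between cover_right and beaker below 0.05 N and contact force between cover_right and rack below 0.05 N)) and (value of joint bolt_left above 0.005 m or value of joint cover_left below 0.15 rad) and (value of joint bolt_middle above 0.005 m or value of joint cover_middle below 0.15 rad) and (value of joint bolt_right above 0.005 m or value of joint cover_right below 0.15 rad)); the arm keeps its last pose, push and grip.
It fails at once if a cover is opened (over 0.3 rad) while its bolt has not sunk ((value of joint cover_left above 0.3 rad and value of joint bolt_left below 0.005 m) or (value of joint cover_middle above 0.3 rad and value of joint bolt_middle below 0.005 m) or (value of joint cover_right above 0.3 rad and value of joint bolt_right below 0.005 m)).
It fails at once if a bolt is hit or pressed hard (over 60 N) (contact force between any of the arm, the fingers and bolt_left above 60 N or contact force between any of the arm, the fingers and bolt_middle above 60 N or contact force between any of the arm, the fingers and bolt_right above 60 N).
It fails at once if the bottle, beaker or rack is moved more than 30 mm (distance of any of reagent_mid, beaker_mid, rack_mid from where it was at the start of the episode above 0.03 m).
It also fails if it takes over 54 s, if anything falls off the work surface, if the arm or the gripper's body presses on something with over 40 N, if the wrist force passes 120 N, or if a joint passes its speed limit or range.

### The arm

A 6-joint arm with a two-finger parallel gripper is mounted at the origin on the work surface. World frame = base frame: x ahead of the robot, y to its left, z up, the work surface at z = 0. Lengths are in m, angles in degrees, forces in N, time in s.
With the tool pointing down it reaches from about 0.325 to 0.775 m from the base axis. Payload 5.5 kg.
Tool frame: the origin (TCP) lies at the centre of the arm's flange, where the gripper is bolted on; the fingertips stand 182 mm ahead of it and the grasp point (between the pads) lies 163 mm ahead of it; z points along the fingers, y is the direction in which the jaws open and shut (so a half turn about z gives the same grasp; the last joint's range is limited). The gripper opens to 88 mm and grips with 3 to 60 N. Pads are 20 mm wide; open, the fingers measure 115 mm over their backs; the gripper's body (75 mm by 178 mm) begins 61 mm behind the grasp point.
Start: joints at [-70.514, 5.22, 70.514, -0, 104.267, -3.249], TCP at [0.232, -0.553, 0.405] pointing down, gripper open.
Joint ranges: [-164.24, 164.24], [-49.07, 125.15], [9.68, 141.18], [-86.29, 266.29], [3.28, 154.24], [-151.56, 151.56]. Speed limits (degrees/s): [147.25, 147.25, 172.46, 180, 180, 180].

### API

Orientations are given as [roll, pitch, yaw] about the fixed x, y, z axes, in that order (R = Rz(yaw) Ry(pitch) Rx(roll)).
In Python, from station import r gives the robot as it stands. The module is installed in compiled form; this text tells all that it offers. Calls block until the motion is done:
- r.reach(position, orientation): joint-space move of the TCP to a pose.
- r.servo_line(position, rotation=None, speed=0.15): straight line of the TCP; rotation=None keeps the orientation; speed is the mean speed in m/s.
- r.move_joints(angles): joint-space move.
- r.let_go() and r.grab(squeeze=None): open the fingers fully, or close them until they stop; squeeze is the grip in N (None keeps the last).
- r.wait(seconds).
- r.inverse_kinematics(position, orientation): joint angles nearest the present ones, or None.
- r.sense(): the state.
- r.snapshot(name): name is "scene" or "top" or "wrist"; returns a dict with "frame" (420x560x3 uint8, red, green, blue), "fx", "fy", "cx", "cy" (pixels), "R" (3x3) and "t" (3): a world point X has camera coordinates R X + t. Camera axes: x right, y down, z forward; pixel columns grow to the right and rows downward; lengths in m; the calibration is good to about 2 mm. The wrist camera is an equidistant fisheye: a pixel r from the principal point sees the ray r / f radians off the axis. A picture is of the moment at which its call begins. There is no depth.
A pose or a line that the arm cannot do raises r.IKError and nothing moves.
- r.hand_in(): hands the job in, once; it reports no verdict.
The state is a dict: "clock": time; "joints": joint angles; "joint_vel": joint speeds; "joint_torque": joint torques, N m; "tcp_pos": TCP position; "orientation": TCP orientation; "contact_force": force on the tool from outside, world axes, zero at the start; "torque": the same for the moment, N m; "opening": finger opening in m.
Only numpy, scipy, OpenCV 4.12 (cv2) and the standard library are available. Lean on these libraries where they do the work, as an engineer would, in place of code of your own. Each camera call takes 0.05 s, during which the arm holds its last target.

## Working session

There is one attempt and no reset: what is moved stays moved. The work goes in short steps, each a Python script; the robot and the scene stay as the last script left them, time stands still between calls to the robot, and variables do not carry over. Pictures are saved under pics/ and viewed, and the job is handed in when it is done.

```bash
mkdir -p pics; python3 - <<'E'
from station import r
import cv2,pickle
for n in("scene","top"):
    s=r.snapshot(n); pickle.dump(s,open(n+".pkl","wb"))
    cv2.imwrite(f"pics/{n}0.png",s["frame"][:,:,::-1])
    print(n,s["fx"],s["cx"],s["cy"],s["R"],s["t"])
print(r.sense())
E
```

```text
scene 438.59094759681113 282.64976376288894 213.43515363793153 [[-0.06125484  0.99808677  0.00840492]
 [ 0.55007219  0.04078333 -0.83412067]
 [-0.83286759 -0.04647061 -0.55151796]] [ 0.01899993 -0.24275895  1.71343824]
top 384.2392862393199 274.11845906646136 211.2910868561258 [[ 0.02234555 -0.99972342 -0.00733204]
 [-0.98930659 -0.02105424 -0.14432322]
 [ 0.14412893  0.01047862 -0.98950344]] [-0.01200972  0.52321252  1.07622728]
{'clock': 0.1, 'joints': array([-7.05126388e+01,  5.25711755e+00,  7.05729548e+01, -3.57087629e-04,
        1.04265326e+02, -3.24960284e+00]), 'joint_vel': array([-0.06539408,  0.00753675, -0.13117158,  0.02967099,  0.11002372,
       -0.02642476]), 'joint_torque': array([ 2.53561018e-03, -4.47854877e+01, -4.07570350e+01,  7.01092905e-02,
        2.83759291e-02, -1.32671203e-04]), 'tcp_pos': array([ 0.2319068 , -0.55342822,  0.40365717]), 'orientation': array([-1.79904735e+02, -5.06208925e-03,  2.27368721e+01]), 'contact_force': array([-0.60293993,  0.24022631,  0.30427059]), 'torque': array([ 0.02866206,  0.01040839, -0.00027229]), 'opening': 0.08733111764069731}
```

View pics/scene0.png

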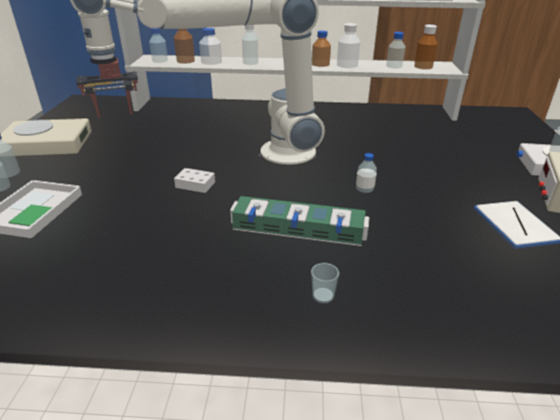

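View pics/top0.png

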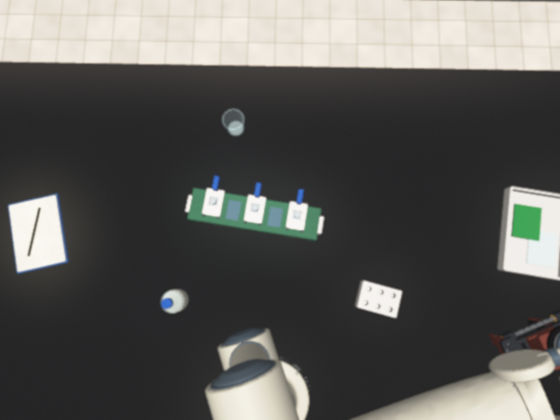

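```bash
python3 - <<'E'
import cv2,pickle
for n,(x,y,w,h) in {"top":(180,165,150,85),"scene":(225,185,150,65)}.items():
    f=pickle.load(open(n+".pkl","rb"))["frame"][y:y+h,x:x+w,::-1]
    cv2.imwrite(f"pics/{n}crop.png",cv2.resize(f,None,fx=5,fy=5,interpolation=cv2.INTER_CUBIC))
E
```

```text
(no output)
```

View pics/topcrop.png

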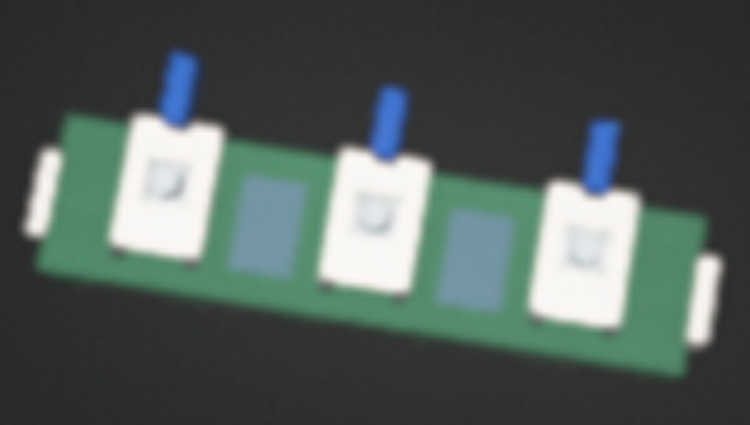

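View pics/scenecrop.png

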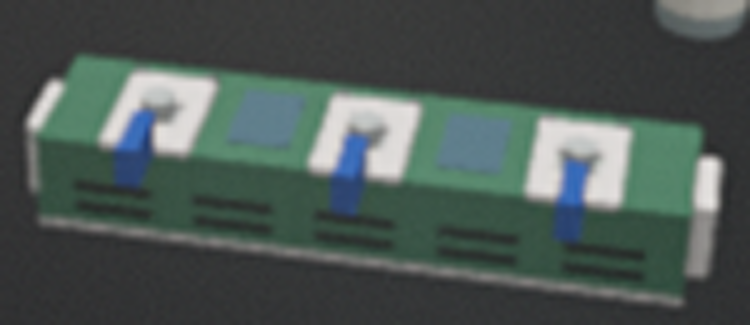

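```bash
cat > h.py <<'E'
import numpy as np,pickle
from scipy.optimize import least_squares
def proj(s,X):
    c=np.asarray(X)@np.array(s["R"]).T+s["t"]; return np.stack([s["fx"]*c[:,0]/c[:,2]+s["cx"],s["fy"]*c[:,1]/c[:,2]+s["cy"]],1)
def P(p,X):
    x,y,a=p[:3]; X=np.asarray(X,float); c,s=np.cos(a),np.sin(a)
    return X@np.array([[c,-s,0],[s,c,0],[0,0,1]]).T+[x,y,0]
E
python3 - <<'E'
from h import *
T=pickle.load(open("top.pkl","rb"));S=pickle.load(open("scene.pkl","rb"))
for s in(T,S): print("cam",-np.array(s["R"]).T@s["t"])
X=[[0,.12,.078],[0,0,.078],[0,-.12,.078]]
tab=[[.054,.12,.087],[.054,0,.087],[.054,-.12,.087]]
cv=lambda a,x,y:(np.array(a)+.5)/5-.5+[x,y]
ut=cv([[165,180],[374,213],[586,247]],180,165); us=cv([[160,97],[368,120],[581,147]],225,185)
utab=cv([[180,88],[389,123],[602,156]],180,165)
def f(p,w=(1,1,1)): return np.concatenate([w[0]*(proj(T,P(p,X))-ut).ravel(),w[1]*(proj(S,P(p,X))-us).ravel(),w[2]*(proj(T,P(p,tab))-utab).ravel()])
for w in((1,0,0),(0,1,0),(1,0,1),(1,1,1)):
    q=least_squares(f,[.5,.05,0],args=(w,));print(w,q.x,np.degrees(q.x[2]));print(f(q.x).round(1))
np.save("p.npy",q.x)
p=q.x
for n in("bolts",X),("tabs",tab): print(n[0],P(p,n[1]).round(4))
print([np.hypot(*v[:2]) for v in P(p,tab)])
E
```

```text
cam [ 0.36277048 -0.01226793  1.14035425]
cam [1.56176597 0.07056147 0.74234201]
(1, 0, 0) [ 0.52777261  0.05413597 -0.1382893 ] -7.923393509781333
[ -0.2  -0.1   0.1   0.    0.1  -0.   83.7   8.9  -0.8  -0.6 -85.  -10.8
  -0.2  -0.9   0.1  -1.3  -0.   -1.2]
(0, 1, 0) [0.53184769 0.05610001 2.99689398] 171.7093765979388
[ 83.6  12.2  -0.6  -1.4 -85.  -15.2  -0.2  -0.2  -0.1   0.2   0.3  -0.1
  77.6  49.3  -7.1  35.1 -92.4  21.4]
(1, 0, 1) [ 0.52617355  0.05412093 -0.14064518] -8.058375148717767
[ -0.2   0.4   0.1   0.6   0.1   0.7  83.7   8.7  -0.8  -0.9 -84.9 -11.2
  -0.2  -0.5   0.2  -0.7   0.   -0.5]
(1, 1, 1) [ 0.5238449   0.05743247 -0.44227957] -25.34075251635376
[  2.8 -10.8  -1.1   1.4  -5.   13.7  81.6  15.1   0.4  -1.3 -78.8 -17.7
   8.3  -9.9   4.5   1.8   0.5  14.2]
bolts [[ 0.5752  0.1659  0.078 ]
 [ 0.5238  0.0574  0.078 ]
 [ 0.4725 -0.051   0.078 ]]
tabs [[ 0.624   0.1428  0.087 ]
 [ 0.5726  0.0343  0.087 ]
 [ 0.5213 -0.0741  0.087 ]]
[np.float64(0.6401340739220919), np.float64(0.573676468017194), np.float64(0.5265337095735383)]
```

```bash
python3 - <<'E'
from h import *
T=pickle.load(open("top.pkl","rb"));S=pickle.load(open("scene.pkl","rb"))
X=[[0,.12,.078],[0,0,.078],[0,-.12,.078]]
tab=[[.054,.12,.087],[.054,0,.087],[.054,-.12,.087]]
cv=lambda a,x,y:(np.array(a)+.5)/5-.5+[x,y]
ut=cv([[165,180],[374,213],[586,247]],180,165); us=cv([[160,97],[368,120],[581,147]][::-1],225,185)
utab=cv([[180,88],[389,123],[602,156]],180,165)
def f(p,w=(1,1,1)): return np.concatenate([w[0]*(proj(T,P(p,X))-ut).ravel(),w[1]*(proj(S,P(p,X))-us).ravel(),w[2]*(proj(T,P(p,tab))-utab).ravel()])
for w in((1,0,0),(0,1,0),(1,1,0),(1,1,1)):
    q=least_squares(f,[.5,.05,0],args=(w,));print(w,q.x,np.degrees(q.x[2]));print(f(q.x).round(1))
np.save("p.npy",q.x)
p=q.x
for n in("bolts",X),("tabs",tab): print(n[0],P(p,n[1]).round(4))
print([np.hypot(*v[:2]) for v in P(p,tab)])
E
```

```text
(1, 0, 0) [ 0.52777261  0.05413597 -0.1382893 ] -7.923393509781333
[-0.2 -0.1  0.1  0.   0.1 -0.  -0.5 -1.1 -0.8 -0.6 -0.8 -0.8 -0.2 -0.9
  0.1 -1.3 -0.  -1.2]
(0, 1, 0) [ 0.53184769  0.05610001 -0.14469869] -8.290624352879433
[-0.8 -1.8 -0.6 -1.4 -0.6 -1.2  0.3 -0.1 -0.1  0.2 -0.2 -0.2 -0.7 -2.6
 -0.4 -2.7 -0.6 -2.4]
(1, 1, 0) [ 0.52872892  0.05512639 -0.14052252] -8.051347572293643
[-0.5 -0.5 -0.2 -0.3 -0.3 -0.3 -0.1 -0.8 -0.4 -0.4 -0.4 -0.7 -0.5 -1.4
 -0.2 -1.6 -0.3 -1.4]
(1, 1, 1) [ 0.52693729  0.05482591 -0.14335509] -8.213641500006842
[-0.4  0.  -0.2  0.3 -0.2  0.5 -0.3 -1.1 -0.5 -0.8 -0.4 -1.1 -0.3 -0.8
 -0.  -1.  -0.2 -0.7]
bolts [[ 0.5441  0.1736  0.078 ]
 [ 0.5269  0.0548  0.078 ]
 [ 0.5098 -0.0639  0.078 ]]
tabs [[ 0.5975  0.1659  0.087 ]
 [ 0.5804  0.0471  0.087 ]
 [ 0.5632 -0.0717  0.087 ]]
[np.float64(0.6201249303554792), np.float64(0.5822923002286303), np.float64(0.567779637326587)]
```

```bash
python3 - <<'E'
from station import r
import numpy as np,cv2,pickle
from h import *
p=np.load("p.npy");yaw=np.degrees(p[2])
r.grab(5)
print(r.sense()["clock"],r.sense()["opening"])
b=P(p,[[0,-.12,.078]])[0]
r.reach([b[0],b[1],.30],[180,0,yaw])
s=r.snapshot("wrist");pickle.dump(s,open("w.pkl","wb"));cv2.imwrite("pics/w1.png",s["frame"][:,:,::-1])
q=r.sense();print(q["clock"],q["tcp_pos"],q["orientation"],q["contact_force"],s["fx"],s["cx"],s["cy"])
s=r.snapshot("scene");cv2.imwrite("pics/s1.png",cv2.resize(s["frame"][130:270,180:400,::-1],None,fx=3.5,fy=3.5))
E
```

```text
1.4417 0.00012351009173965452
3.55 [ 0.5098348  -0.06462223  0.30020212] [ 1.79989901e+02 -2.15642987e-02 -8.26684123e+00] [-0.38285623 -0.04497042 -0.72085898] 325.19226210127806 273.82627349807706 210.79015030508805
```

View pics/w1.png

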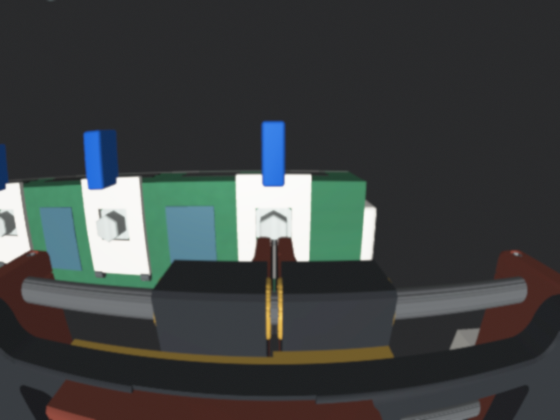

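View pics/s1.png

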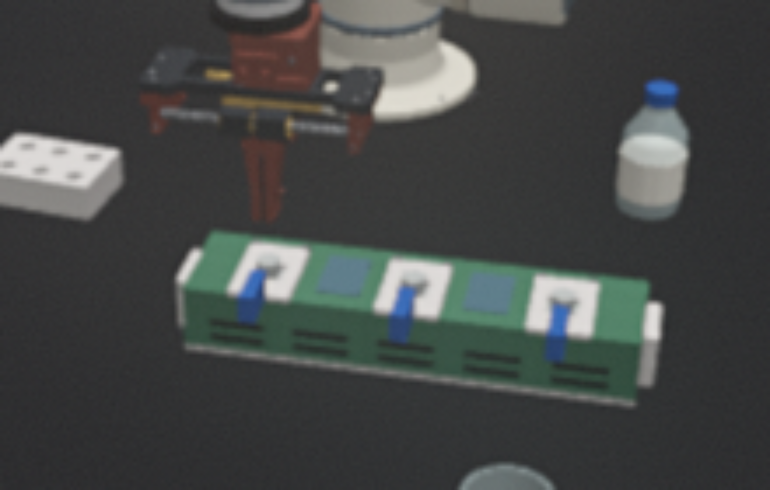

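```bash
cat >> h.py <<'E'
def fish(s,X):
    c=np.asarray(X)@np.array(s["R"]).T+s["t"]; rho=np.hypot(c[:,0],c[:,1]); th=np.arctan2(rho,c[:,2])
    return c[:,:2]/rho[:,None]*th[:,None]*s["fx"]+[s["cx"],s["cy"]]
E
python3 - <<'E'
from h import *
import cv2
s=pickle.load(open("w.pkl","rb"));p=np.load("p.npy")
print("cam",-np.array(s["R"]).T@s["t"]);print(np.array(s["R"]).round(2))
im=s["frame"][:,:,::-1].copy()
k=3;x0,y0=60,100
im=cv2.resize(im[y0:y0+190,x0:x0+265],None,fx=k,fy=k,interpolation=cv2.INTER_CUBIC)
cv2.imwrite("pics/w1c_raw.png",im)
for y in(-.12,0):
    pts=[[0,y,.078]]+[[.054+a*.02,y+b*.007,.087] for a in(-1,1) for b in(-1,1)]+[[a,y+b,.066] for a in(-.035,.04) for b in(-.025,.025)]
    uv=fish(s,P(p,pts));print(uv.round(1).tolist())
    for u in uv: cv2.circle(im,tuple(int(v) for v in((u-[x0,y0])+.5)*k),3,(0,0,255),-1)
cv2.imwrite("pics/w1c.png",im)
E
```

```text
cam [ 0.57423208 -0.0743808   0.28065776]
[[-0.14 -0.99  0.  ]
 [-0.96  0.14  0.24]
 [-0.24  0.03 -0.97]]
[[272.0, 232.9], [283.5, 183.6], [260.3, 183.6], [283.7, 116.9], [259.9, 117.0], [306.6, 273.4], [237.8, 273.4], [309.6, 169.8], [234.5, 169.9]]
[[105.4, 230.9], [102.2, 186.2], [85.4, 186.8], [98.5, 126.1], [81.4, 128.0], [147.7, 270.5], [93.0, 267.2], [137.3, 172.1], [79.9, 174.7]]
```

View pics/w1c.png

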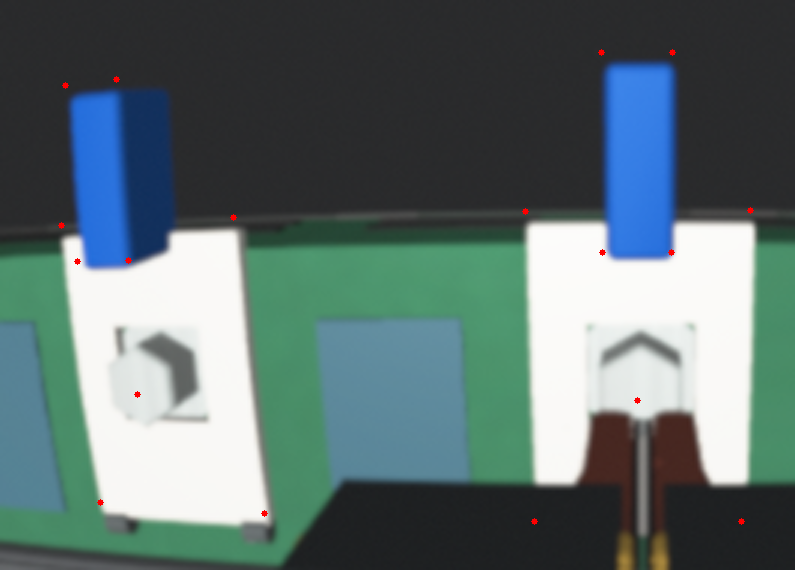

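```bash
cat > tap.py <<'E'
from station import r
import numpy as np,sys
from h import *
def tap(yb):
    p=np.load("p.npy");yaw=np.degrees(p[2]);b=P(p,[[-.001,yb,.078]])[0]
    q=r.sense()
    if np.hypot(*(q["tcp_pos"][:2]-b[:2]))>.01: r.servo_line([b[0],b[1],.285],[180,0,yaw],speed=.15)
    r.servo_line([b[0],b[1],.266],speed=.05); r.wait(.2)
    f0=r.sense()["contact_force"][2]; z=.266; log=[]
    while z>.2505:
        z-=.001; r.servo_line([b[0],b[1],z],speed=.02); q=r.sense(); f=q["contact_force"][2]-f0
        log.append((round(z*1e3),round(q["tcp_pos"][2]*1e3,1),round(f,1)))
        if abs(f)>14: break
    r.wait(.25);q=r.sense();print(yb,"f0",f0,log,"end",q["tcp_pos"][2],q["contact_force"][2]-f0,q["clock"])
    r.servo_line([b[0],b[1],.285],speed=.1); print(r.sense()["clock"])
    return z
if __name__=="__main__": tap(float(sys.argv[1]))
E
python3 tap.py -.12
```

```text
-0.12 f0 -0.19214648851149863 [(265, np.float64(265.0), np.float64(0.9)), (264, np.float64(263.9), np.float64(0.2)), (263, np.float64(262.9), np.float64(0.8)), (262, np.float64(261.9), np.float64(0.2)), (261, np.float64(260.9), np.float64(0.1)), (260, np.float64(260.1), np.float64(0.1)), (259, np.float64(259.8), np.float64(5.4)), (258, np.float64(259.7), np.float64(10.3)), (257, np.float64(259.6), np.float64(13.6)), (256, np.float64(259.5), np.float64(17.7))] end 0.259507123925799 18.82744655658036 7.3833
7.825
```

Right bolt is tight (contact at 78 mm as expected, no sinking under 18 N). Next the middle.

```bash
python3 tap.py 0 | sed 's/np.float64//g'
```

```text
0.0 f0 -0.0352501117678563 [(265, (265.0), (-0.2)), (264, (263.9), (0.9)), (263, (262.9), (0.3)), (262, (261.9), (-0.2)), (261, (260.9), (0.3)), (260, (260.0), (0.1)), (259, (259.1), (0.6)), (258, (258.0), (1.2)), (257, (256.9), (0.7)), (256, (255.9), (1.0)), (255, (254.9), (1.5)), (254, (253.9), (1.6)), (253, (252.9), (0.9)), (252, (252.3), (3.7)), (251, (252.3), (8.2)), (250, (252.2), (12.3))] end 0.25217515507348004 12.7695179112309 13.7583
14.2583
```

```bash
cat > arc.py <<'E'
from h import *
p=np.load("p.npy");yaw=np.degrees(p[2])
def pose(th,gx=.058,gz=.074):   # press-frame grasp point when shut
    hx,hz=-.0412,.0635
    dx,dz=gx-hx,gz+.163-hz
    c,s=np.cos(th),np.sin(th)
    return P(p,[[hx+c*dx-s*dz,-.0003,hz+s*dx+c*dz]])[0],[180,-np.degrees(th),yaw]
E
python3 - <<'E'
from station import r
from arc import *
for d in range(0,56,5):
    o=pose(np.radians(d)); j=r.inverse_kinematics(*o);print(d,o[0].round(3),None if j is None else np.round(j,0))
E
```

```text
0 [0.584 0.046 0.237] [ 1.  5. 88. -0. 87. 99.]
5 [0.569 0.048 0.245] [  2.   0.  92.  -1.  83. 100.]
10 [0.553 0.051 0.252] [  2.  -5.  96.  -2.  79. 101.]
15 [0.537 0.053 0.257] [  3.  -9. 100.  -3.  74. 102.]
20 [0.52  0.056 0.26 ] [  4. -14. 105.  -4.  70. 103.]
25 [0.503 0.058 0.263] [  5. -19. 109.  -6.  66. 104.]
30 [0.485 0.061 0.263] [  5. -24. 113.  -8.  62. 106.]
35 [0.468 0.063 0.263] [  7. -29. 118. -10.  58. 107.]
40 [0.451 0.065 0.26 ] [  8. -34. 122. -13.  54. 110.]
45 [0.434 0.068 0.256] [  9. -39. 127. -16.  50. 113.]
50 [0.418 0.07  0.251] [ 11. -44. 131. -20.  47. 116.]
55 [0.402 0.073 0.244] None
```

```bash
python3 - <<'E'
from h import *
for n,u,z in(("top",(180,299),.03),("scene",(366,183),.05)),(("top",(234,124),.037),("scene",(324,284),.037)):
  pass
for lab,n,u,z in [("bottle","top",(176,300),.06),("bottle","scene",(366,180),.05),("beaker","top",(234,124),.037),("beaker","scene",(324,284),.037)]:
    s=pickle.load(open(n+".pkl","rb"));R=np.array(s["R"]);C=-R.T@s["t"]
    d=R.T@[(u[0]-s["cx"])/s["fx"],(u[1]-s["cy"])/s["fy"],1];k=(z-C[2])/d[2];print(lab,n,(C+k*d).round(3))
E
```

```text
Traceback (most recent call last):
ValueError: not enough values to unpack (expected 3, got 2)
```

```bash
python3 - <<'E'
from h import *
for lab,n,u,z in [("bottle","top",(176,300),.06),("bottle","scene",(366,180),.05),("beaker","top",(234,124),.037),("beaker","scene",(324,284),.037)]:
    s=pickle.load(open(n+".pkl","rb"));R=np.array(s["R"]);C=-R.T@s["t"]
    d=R.T@[(u[0]-s["cx"])/s["fx"],(u[1]-s["cy"])/s["fy"],1];k=(z-C[2])/d[2];print(lab,n,(C+k*d).round(3))
E
```

```text
bottle top [0.268 0.264 0.06 ]
bottle scene [0.3  0.27 0.05]
beaker top [0.786 0.126 0.037]
beaker scene [0.789 0.126 0.037]
```

```bash
python3 - <<'E'
from station import r
from arc import *
import cv2
o=pose(0)
r.servo_line([*o[0][:2],.30],o[1],speed=.12)
r.let_go()
r.servo_line(o[0],speed=.08)
s=r.snapshot("wrist");cv2.imwrite("pics/w2.png",s["frame"][:,:,::-1])
q=r.sense();print(q["clock"],q["tcp_pos"],q["contact_force"],q["opening"])
E
```

```text
17.2833 [0.58455924 0.04623874 0.23791881] [-0.42998705 -0.43514441  0.27201912] 0.0878317733215252
```

View pics/w2.png

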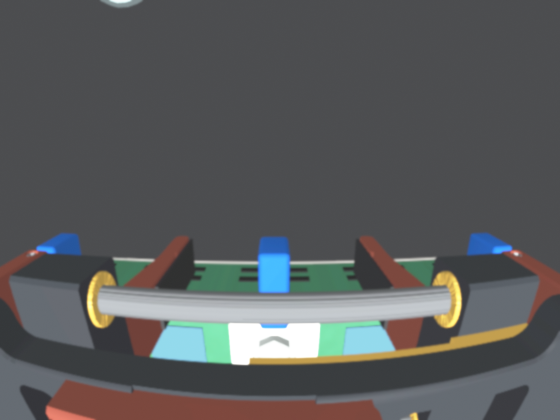

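The fingers straddle the middle tab symmetrically (tab at column 274, fingers at about 190 and 360); neighbouring tabs are clear. Grip and lift.

```bash
python3 - <<'E'
from station import r
from arc import *
import cv2
r.grab(25); q=r.sense();print("op",q["opening"],q["contact_force"].round(1),q["clock"])
if abs(q["opening"]-.014)<.004:
  for d in range(4,49,4):
    o=pose(np.radians(d)); r.servo_line(o[0],o[1],speed=.06); q=r.sense()
    F=q["contact_force"];print(d,F.round(1),round(q["opening"],4),round(q["clock"],2))
    if np.linalg.norm(F)>35: break
r.wait(.3)
for n in("wrist","scene","top"):
    s=r.snapshot(n);f=s["frame"][:,:,::-1]
    if n=="scene": f=cv2.resize(f[100:270,180:420],None,fx=3,fy=3)
    cv2.imwrite(f"pics/{n}3.png",f)
q=r.sense();print(q["clock"],q["opening"],q["contact_force"],q["orientation"])
E
```

```text
op 0.013529904501911966 [0.6 1.1 0.3] 18.4083
4 [ 1.7  0.2 -2.6] 0.0139 18.79
8 [ 1.3  1.1 -3.5] 0.0138 19.18
12 [ 1.2  2.4 -3.2] 0.014 19.56
16 [ 1.2  2.1 -4. ] 0.0136 19.94
20 [ 0.9  2.  -3.6] 0.0139 20.32
24 [ 0.7  2.4 -5.5] 0.0136 20.71
28 [ 0.4  3.  -6.3] 0.0141 21.09
32 [-0.1  2.7 -7.1] 0.0137 21.48
36 [-2.3  3.9 -8.1] 0.0137 21.86
40 [-1.3  4.8 -9.4] 0.0137 22.24
44 [ -1.6   4.9 -10.3] 0.0139 22.62
48 [ -2.2   4.9 -11.5] 0.0138 23.01
23.4583 0.013647826823939845 [ -1.48327717   5.08837589 -12.51293325] [-179.99549989  -47.78258225   -8.24002815]
```

```bash
ls pics
```

```text
s1.png
scene0.png
scene3.png
scenecrop.png
top0.png
top3.png
topcrop.png
w1.png
w1c.png
w1c_raw.png
w2.png
wrist3.png
```

View pics/scene3.png

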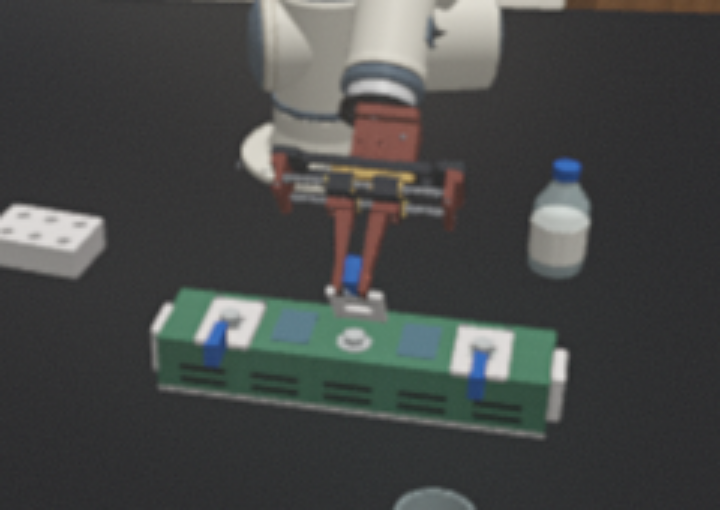

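View pics/wrist3.png

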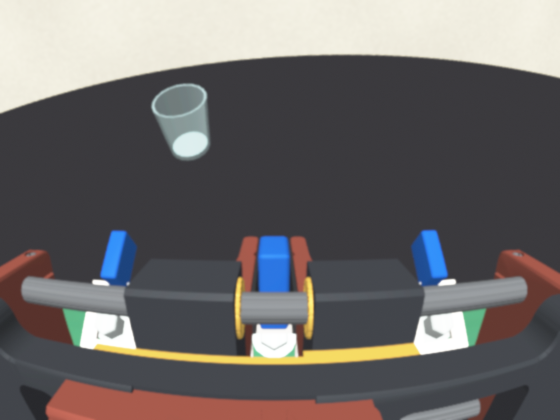

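The scene crop shows the middle cover steeply up between the fingers (about 355,300), its bolt exposed (352,340), and the side covers flat. In the wrist view the tab sits between the pads at about (273,270).

```bash
python3 - <<'E'
from station import r
q=r.sense();print(q["clock"],q["opening"],q["joint_vel"].round(2))
print(r.hand_in())
E
```

```text
23.4583 0.013647826823939845 [-0.07 -0.   -0.07  0.07  0.08  0.08]
the job is handed in; nothing more can be done
None
```

The loose bolt is the middle one. I handed the job in at 23.5 s, with the gripper still holding its cover up at roughly 48°. The hand-in gives no verdict, so I can't confirm it passed.

- **Tapping:** The right bolt was tight: it gave about 0.5 mm under 18 N. The middle bolt slid about 8 mm to its stop, where the force rose to about 13 N. I never tapped the left bolt.
- **Lifting:** I pinched the middle tab across its 14 mm and swung it up about the hinge line. The 48° is the tool's tilt, because I had no direct reading of the cover's joint angle.
- **Last checks:**
  - The fingers were 13.6 mm apart, so the tab was still in the grip.
  - The arm was at rest.
  - The pictures showed the middle cover up with its bolt exposed and the other two covers shut.
  - The bottle, beaker and rack looked untouched by eye; I didn't re-measure their positions.
- **Disagreements:** The camera estimates of the press position differed by about 2–4 mm. The force at the wrist rose to about 13 N with the cover up, well above the 2 N said to hold it. A small error in my hinge position or the tool's tilt could explain that.

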